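Stock check at the spice holders: jar base shown to the camera

ROBOT

A 6-joint arm with a two-finger parallel gripper is mounted at the origin on the work surface; the furniture and walls round the work are solid. World frame = base frame: x ahead of the robot, y to its left, z up, the work surface at z = 0. Lengths are in m, angles in rad, forces in N, time in s.
With the tool pointing down it reaches from about 0.35 to 0.775 m from the base axis. Payload 7.3 kg.
Tool frame: the origin (TCP) lies midway between the tips of the shut fingers; the grasp point (between the pads) lies 19 mm behind it (robot.grip_depth is the z of the grasp point in the tool frame, in m); z points along the fingers, y is the line along which they close (so a half turn about z gives the same grasp; the last joint's range is limited). The gripper opens to 92 mm and grips with 3 to 60 N. Pads are 19 mm wide; open, the fingers measure 130 mm over their backs; the gripper's body (75 mm by 190 mm) begins 47 mm behind the grasp point.
Start: joints at [-0.146, 0.342, 1.524, -0, 1.275, -0.146], TCP at [0.525, 0, 0.227] pointing down, gripper open.
Joint ranges: [-2.53, 2.53], [-0.77, 2.02], [0.04, 2.7], [-1, 4.14], [0.28, 2.66], [-3.11, 3.11]. Speed limits (rad/s): [2.57, 2.57, 3.14, 3.14, 3.14, 3.14].

INTERFACE

Orientations are given as [roll, pitch, yaw] about the fixed x, y, z axes, in that order (R = Rz(yaw) Ry(pitch) Rx(roll)).
In Python, from cell import robot, viewer gives the robot as it stands.
- The arm moves only by the tool step_arm, never from a script. Its argument "increments" is a list of rows, each an object with "delta_pos": the shift along the tool's x, y, z in cm, a list of three; "dr": the turn, a rotation vector about the tool's x, y, z in degrees, a list of three; "fingers": the closure, from -1 (fully open) to 1 (shut), so that 0 is half open. In form: [{"delta_pos": [tx, ty, tz], "dr": [wx, wy, wz], "fingers": fingers}, ...]. A call has exactly 5 rows; each row is the pose to reach, as a shift and turn from the pose commanded when the call began, along the tool's axes at that moment; what a row does not reach only later rows make up. A row lasts 1/8 s, in which the tool goes at most 62.5 mm and 10.7 degrees, less where a joint would pass 70% of its speed; a pose out of reach is approached as far as the arm can. A call with a gripper value outside its range is refused whole. The fingers move at their own pace and stop on an object; "newtons" is the grip in N (left out, the last holds). Time passes only in rows, so rows that repeat a pose let the fingers close, or fill a call up. It gives the time, the measured TCP pose, the force, the opening and the grip force at its end, in the units of the state.
- robot.observe(): the state, without advancing time (a new reading comes with each control period).
- viewer.read_camera(name): name is "scene" or "side" or "wrist"; returns the picture (384x512x3 uint8, red, green, blue); there is no depth.
- viewer.camera_params(name): a dict with "K" (3x3 intrinsics, pixels), "T" (4x4, takes a point from camera to world coordinates). Camera axes: x right, y down, z forward; pixel columns grow to the right and rows downward; lengths in m; the calibration is good to about 2 mm. A picture is of the moment at which its call begins: read the wrist's pose just before it. camera_params takes no time and is no camera call; for the wrist camera it gives the pose at the moment of the call.
- robot.hand_in(): hands the job in; it is judged then, once.
The state is a dict: "time": time; "qpos": joint angles; "qvel": joint speeds; "joint_efforts": joint torques, N m; "tool_pos": TCP position; "tool_rot": TCP orientation; "contact_force": force on the tool from outside, world axes, zero at the start; "torque": the same for the moment, N m; "opening": finger opening in m; "grip_force": force on a finger pad.
Only numpy, scipy, OpenCV 4.12 (cv2) and the standard library are available. Lean on these libraries where they do the work, as an engineer would, in place of code of your own. Each camera call takes 0.05 s, during which the arm holds its last target. There are 200 camera calls.

TASK

We are reading the date codes under the spice jars. First put the checked shaker with the white filling, which stands loose on the worktop, back into its own holder, the one with the blue label, standing upright on the well's floor, and let it go; then take the gold-capped spice jar out of the green-labelled holder and hold it in the air with its underside squarely facing the camera's tilted lens, centred on the lens and 100 mm away from it. Finish while still holding the jar there, still; do not touch the camera, and leave the other shaker and everything lying about where it is.

Things in the scene. Friction and masses are not known exactly. Their poses are not given: they have to be found in the camera images.
- pepper_shaker: Glass shaker with a grey domed cap, round, 44 mm across, 90 mm tall, 0.07 to 0.14 kg, body 44 mm wide up to 60 mm high, cap 34 to 40 mm above; its filling is white. Origin: centre of its underside; z up through the cap. It stands upright and loose in front of the holders.
- spice_jar: Round glass spice jar, 42 mm across, 96 mm tall, 0.08 to 0.15 kg, gold-brown screw cap (its top 20 mm, fixed, same width). Origin: centre of its underside; z up through the cap. It stands loose and upright in the green-labelled holder, its underside 10 mm above the worktop, so that 72 mm of it stand out of the block.
- chilli_shaker: Glass shaker with a grey domed cap, round, 44 mm across, 90 mm tall, 0.07 to 0.14 kg, body 44 mm wide up to 60 mm high, cap 34 to 40 mm above; filled with dark grey. Origin: centre of its underside; z up through the cap. It stands in the yellow-labelled holder and stays there.
- blue_holder: Wooden block 92 x 80 x 34 mm (x, y, z), fixed to the worktop, with an open round well for one jar at its centre: 52 mm across, chamfered mouth, well floor 10 mm above the worktop (24 mm deep). A blue enamel label lies along its front (-x) top edge and front face. Origin: centre of its underside, on the well's axis; z up. Empty: the home of the white-filled shaker. The four holders stand in a row across the worktop, in any order, about 120 mm apart, each turned a little.
- green_holder: Wooden block 92 x 80 x 34 mm (x, y, z), fixed to the worktop, with an open round well for one jar at its centre: 52 mm across, chamfered mouth, well floor 10 mm above the worktop (24 mm deep). A green enamel label lies along its front (-x) top edge and front face. Origin: centre of its underside, on the well's axis; z up. The spice jar stands in it. The four holders stand in a row across the worktop, in any order, about 120 mm apart, each turned a little.
- red_holder: Wooden block 92 x 80 x 34 mm (x, y, z), fixed to the worktop, with an open round well for one jar at its centre: 52 mm across, chamfered mouth, well floor 10 mm above the worktop (24 mm deep). A red enamel label lies along its front (-x) top edge and front face. Origin: centre of its underside, on the well's axis; z up. Empty, and stays empty. The four holders stand in a row across the worktop, in any order, about 120 mm apart, each turned a little.
- yellow_holder: Wooden block 92 x 80 x 34 mm (x, y, z), fixed to the worktop, with an open round well for one jar at its centre: 52 mm across, chamfered mouth, well floor 10 mm above the worktop (24 mm deep). A yellow enamel label lies along its front (-x) top edge and front face. Origin: centre of its underside, on the well's axis; z up. The dark grey shaker stands in it. The four holders stand in a row across the worktop, in any order, about 120 mm apart, each turned a little.
- reader: Close-up camera, fixed to the worktop on the left: round dark foot 104 mm across, short post, white head 58 x 74 x 34 mm tilted back with a black round lens on its upper face. Origin: centre of the foot's underside; z up; its front (-x) is the side to which the lens leans, roughly towards the robot. Nothing of it is higher than 130 mm.
- lens (a point): Centre of the camera's lens front (46 mm wide black barrel), about 99 mm above the worktop. Its z axis is the viewing direction: it looks up, leaning 0.61 rad (35 degrees) from vertical towards the camera's front (-x of reader). The jar's underside must be 100 mm from this point along this z axis, the jar's own z axis parallel to it (cap away from the lens); turn about that axis is free.
- lemon_a: Lemon 70 x 51 x 50 mm. Bystander, loose; leave it. Origin: centre of its underside.
- lemon_b: Lemon 72 x 55 x 54 mm. Bystander, loose; leave it. Origin: centre of its underside.
- citrus_press: Yellow hand citrus press 79 x 222 x 50 mm. Bystander, loose; leave it. Origin: centre of its underside.
- peeler: Green-handled peeler 170 x 25 x 18 mm. Bystander, loose; leave it. Origin: centre of its underside.
Not all that is in view belongs to the job. Leave any pink look-alike of the blue_holder alone.

How it is judged:
On the way, in this order (a step that is already met when the one before it is completed fails the run):
1. the white-filled shaker stands seated in the blue-labelled holder, released, the spice jar still in its own (horizontal distance between pepper_shaker and blue_holder below 0.007 m and z of pepper_shaker in the frame of blue_holder between 0.006 and 0.014 m and angle between pepper_shaker's own z axis and vertical below 0.1 rad and contact force between the fingers and pepper_shaker below 0.1 N and distance of spice_jar from where it was at the start of the episode below 0.02 m), for 0.2 s.
2. the spice jar is in the fingers and clear above its holder (height (world z) of spice_jar above 0.06 m and contact force between the fingers and spice_jar above 1 N), for 0.2 s.
3. the jar's underside is shown to the lens (x of spice_jar in the frame of lens between -0.016 and 0.016 m and y of spice_jar in the frame of lens between -0.016 and 0.016 m and z of spice_jar in the frame of lens between 0.082 and 0.118 m and angle between the z axis of spice_jar and the z axis of lens, either way round below 0.18 rad and angle between spice_jar's own z axis and vertical below 1 rad and contact force between the fingers and spice_jar above 1 N and contact force between spice_jar and reader below 0.1 N and linear speed of spice_jar below 0.03 m/s), for 0.3 s.
At the end, for the whole second after the job is handed in: White-filled shaker upright, released, in the blue-labelled holder (7 mm); dark shaker still in its own; spice jar held still, clear of the camera, underside 82-118 mm from the lens and within 16 mm of its axis, square to it within 0.18 rad, cap away (all of step 3 and horizontal distance between pepper_shaker and blue_holder below 0.007 m and z of pepper_shaker in the frame of blue_holder between 0.006 and 0.014 m and angle between each of pepper_shaker, chilli_shaker's own z axis and vertical below 0.1 rad and contact force between the fingers and pepper_shaker below 0.1 N and horizontal distance between chilli_shaker and yellow_holder below 0.012 m); the arm keeps its last pose, push and grip.
It fails at once if the camera is touched (contact force between any of the arm, the fingers, spice_jar, pepper_shaker and reader above 1 N).
It fails at once if the dark grey shaker is moved more than 30 mm (distance of chilli_shaker from where it was at the start of the episode above 0.03 m).
It fails at once if a thing lying about is moved more than 30 mm (distance of any of lemon_a, lemon_b, citrus_press, peeler from where it was at the start of the episode above 0.03 m).
It also fails if it takes over 56 s, if anything falls off the work surface, if the arm or the gripper's body presses on something with over 40 N, if the wrist force passes 120 N, or if a joint passes its speed limit or range.

## Working session

There is one attempt and no reset: what is moved stays moved. The work goes in short steps, Python scripts to look and compute and a tool call to move; the robot and the scene stay as the last step left them, time stands still between calls to the robot, and variables do not carry over. Pictures are saved under pics/ and viewed, at most 10 in all, crops included, and the job is handed in when it is done.

Besides the shell and the picture viewer there is one more tool, called after "Request:" in YAML: its name, and indented under it one key for each argument. step_arm: Moves the arm, as the interface text tells. Its arguments: {"type":"object","properties":{"increments":{"type":"array"},"newtons":{"type":"number"}},"required":["increments"]}

```bash
mkdir -p pics; ls; python3 - <<'E'
from cell import robot, viewer
import cv2, numpy as np
print(robot.observe())
for n in ["scene","side","wrist"]:
    p=viewer.camera_params(n); print(n,p["K"].round(1).tolist(),p["T"].round(3).tolist())
    cv2.imwrite(f"pics/{n}0.png",viewer.read_camera(n)[:,:,::-1])
a=[cv2.imread(f"pics/{n}0.png") for n in ["scene","side"]]
E
```

```text
pics
{'time': 0.0, 'qpos': array([-1.45991120e-01,  3.42729202e-01,  1.52498862e+00,  3.35129271e-06,
        1.27537349e+00, -1.46022625e-01]), 'qvel': array([-6.34747601e-04,  1.36138607e-04,  5.83125209e-05, -7.57245896e-04,
        5.04921861e-04, -9.33024499e-04]), 'joint_efforts': array([ 7.61924657e-04, -4.31245601e+01, -2.44219762e+01,  7.17750052e-02,
        5.59406646e-02, -1.04314388e-04]), 'tool_pos': array([5.24613824e-01, 8.47333681e-05, 2.26051498e-01]), 'tool_rot': array([-3.14011041e+00, -2.21231928e-04,  1.57082669e+00]), 'contact_force': array([ 1.26675971,  0.63017747, -0.12946414]), 'torque': array([ 0.02465541, -0.04002503,  0.03650176]), 'grip_force': 0.0, 'opening': 0.09203236469552784}
scene [[476.4, 0.0, 248.0], [0.0, 476.4, 193.5], [0.0, 0.0, 1.0]] [[0.693, -0.501, 0.518, -0.3], [-0.721, -0.476, 0.504, -0.654], [-0.006, -0.723, -0.691, 1.086], [0.0, 0.0, 0.0, 1.0]]
side [[419.2, 0.0, 256.9], [0.0, 419.2, 202.6], [0.0, 0.0, 1.0]] [[0.945, -0.222, 0.239, 0.205], [-0.326, -0.599, 0.732, -0.72], [-0.019, -0.77, -0.638, 0.8], [0.0, 0.0, 0.0, 1.0]]
wrist [[345.4, 0.0, 254.0], [0.0, 345.4, 191.9], [0.0, 0.0, 1.0]] [[1.0, -0.0, -0.001, 0.523], [-0.0, -0.951, -0.31, 0.084], [-0.0, 0.31, -0.951, 0.384], [0.0, 0.0, 0.0, 1.0]]
```

View pics/scene0.png

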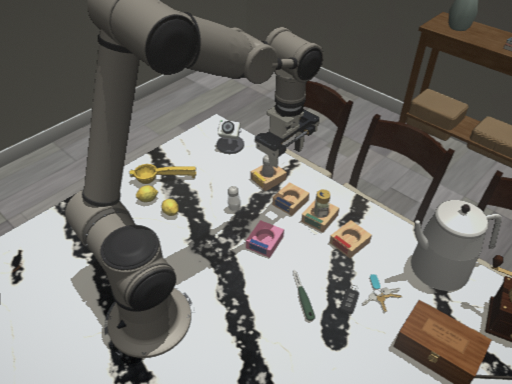

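View pics/side0.png

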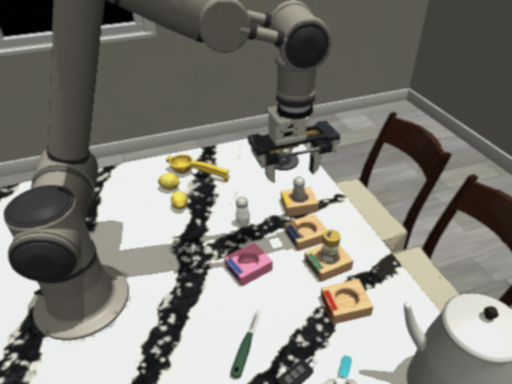

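View pics/wrist0.png

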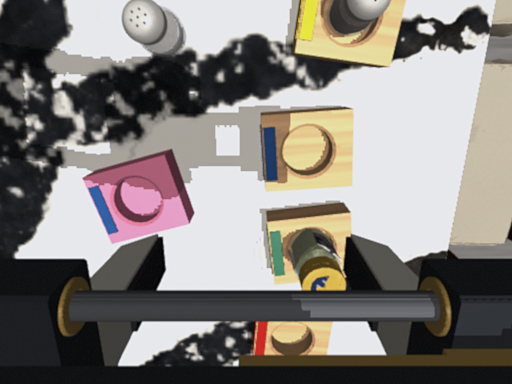

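The wrist view shows the pepper shaker (cap ~(140,18)), the empty blue holder's well at (307,150), the spice jar's green holder (310,250), and the pink decoy at (140,200). The scene view shows the reader's lens at ~(230,127) and the loose white shaker at (234,197).

```bash
cat > h.py <<'E'
from cell import robot, viewer
import cv2, numpy as np
from scipy.spatial.transform import Rotation as R
def ray(p,uv):
    d=p["T"][:3,:3]@np.linalg.solve(p["K"],[uv[0],uv[1],1.]); return p["T"][:3,3],d/np.linalg.norm(d)
def plane(p,uv,z):
    o,d=ray(p,uv); return o+d*(z-o[2])/d[2]
def tri(*obs):
    A=np.zeros((3,3));b=np.zeros(3)
    for p,uv in obs:
        o,d=ray(p,uv);M=np.eye(3)-np.outer(d,d);A+=M;b+=M@o
    return np.linalg.solve(A,b)
def proj(p,X):
    q=p["K"]@(np.linalg.inv(p["T"])@np.append(X,1))[:3]; return q[:2]/q[2]
def tool():
    s=robot.observe(); return np.array(s["tool_pos"]),R.from_euler("xyz",s["tool_rot"]),s
def delta(pos,rot):
    """shift (cm) and turn (deg) in present tool axes to reach the pose"""
    t,r,_=tool(); return (r.inv().apply(np.array(pos)-t)*100).round(2),np.degrees((r.inv()*rot).as_rotvec()).round(1)
E
python3 - <<'E'
from h import *
np.set_printoptions(precision=3,suppress=True)
P={n:viewer.camera_params(n) for n in ["scene","side","wrist"]}
print("blue",plane(P["wrist"],(307,150),.034),plane(P["side"],(307,230),.034),plane(P["scene"],(291,197),.034))
print("green",plane(P["wrist"],(308,250),.034)); print("jar cap",plane(P["wrist"],(323,280),.106),tri((P["scene"],(323,193)),(P["side"],(331,236))))
print("yellow cap",plane(P["scene"],(268,157),.10),plane(P["side"],(299,182),.1))
print("pepper",plane(P["wrist"],(139,18),.09),plane(P["scene"],(233,189),.09),plane(P["side"],(242,200),.09))
print("reader foot",plane(P["scene"],(231,145),.01),plane(P["side"],(288,161),.01),"lens",plane(P["scene"],(229,127),.099))
print("lemons",plane(P["scene"],(147,193),.025),plane(P["scene"],(170,206),.025),"press",plane(P["scene"],(145,173),.02),plane(P["scene"],(195,171),.02))
E
```

```text
blue [0.578 0.015 0.034] [0.579 0.004 0.034] [0.572 0.004 0.034]
green [ 0.584 -0.099  0.034]
jar cap [ 0.587 -0.092  0.106] [ 0.59  -0.1    0.105]
yellow cap [0.609 0.137 0.1  ] [0.606 0.126 0.1  ]
pepper [0.435 0.129 0.09 ] [0.43 0.12 0.09] [0.437 0.118 0.09 ]
reader foot [0.65  0.354 0.01 ] [0.67  0.355 0.01 ] lens [0.638 0.349 0.099]
lemons [0.273 0.359 0.025] [0.286 0.259 0.025] press [0.332 0.448 0.02 ] [0.456 0.332 0.02 ]
```

Request:
step_arm:
  increments:
    - {"delta_pos":[4,-3,1],"dr":[0,0,0],"fingers":-1}
    - {"delta_pos":[8,-6,2],"dr":[0,0,0],"fingers":-1}
    - {"delta_pos":[12,-9,3],"dr":[0,0,0],"fingers":-1}
    - {"delta_pos":[12,-9,3],"dr":[0,0,0],"fingers":-1}
    - {"delta_pos":[12,-9,3],"dr":[0,0,0],"fingers":-1}

```text
time: 0.78
tool_pos: [0.4356, 0.1198, 0.197]
tool_rot: [3.141, 0.0, 1.571]
contact_force: [0.5, -0.0, -0.0]
opening: 0.092
grip_force: 0.0
```

```bash
python3 - <<'E'
from h import *
t,r,s=tool();p=viewer.camera_params("wrist");im=viewer.read_camera("wrist")
import pickle;pickle.dump((p,im),open("w1.pkl","wb"))
cv2.imwrite("pics/w1.png",im[:,:,::-1]);print(t,s["tool_rot"],p["T"].round(3))
E
```

```text
[0.43563699 0.11983296 0.19698637] [3.14056390e+00 2.81585906e-04 1.57142642e+00] [[ 1.    -0.     0.002  0.434]
 [ 0.    -0.95  -0.311  0.204]
 [ 0.002  0.311 -0.95   0.355]
 [ 0.     0.     0.     1.   ]]
```

View pics/w1.png

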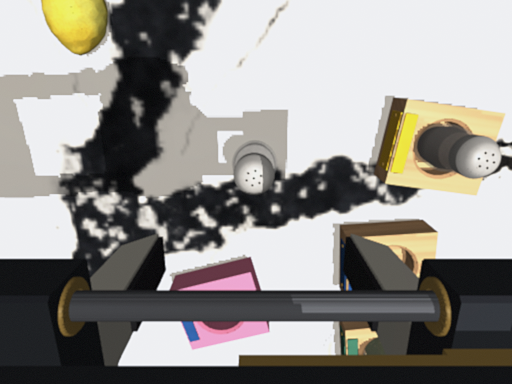

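The white shaker is at (253,177) cap-holes, between the finger rows; the yellow-held dark shaker is at upper right, lemon at upper left.

```bash
python3 - <<'E'
from h import *
import pickle;p,im=pickle.load(open("w1.pkl","rb"))
print(plane(p,(253,177),.09),plane(p,(254,165),.06))
for X in ([.434,.122,.0],[.434,.122,.06],[.434,.122,.09]): print(proj(p,np.array(X)))
cv2.imwrite("pics/w1c.png",cv2.resize(im[120:210,200:310,::-1],None,fx=5,fy=5,interpolation=cv2.INTER_CUBIC))
E
```

```text
[0.43372027 0.12979658 0.09      ] [0.43457358 0.13229745 0.06      ]
[253.33840878 161.02745969]
[253.34820209 176.34532671]
[253.35461048 186.36878439]
```

View pics/w1c.png

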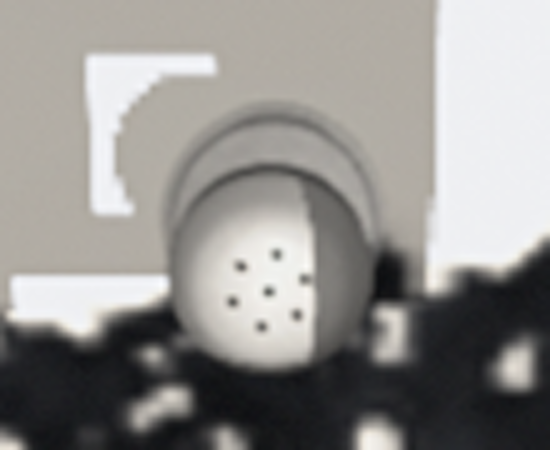

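```bash
python3 - <<'E'
from h import *
a=cv2.imread("pics/scene0.png")[145:245,215:345];b=cv2.imread("pics/side0.png")[170:290,225:360]
f=lambda x:cv2.resize(x,None,fx=3,fy=3,interpolation=cv2.INTER_CUBIC)
a,b=f(a),f(b);c=np.zeros((360,800,3),np.uint8);c[:300,:390]=a;c[:360,395:800]=b[:, :405]
cv2.imwrite("pics/m.png",c)
p=viewer.camera_params("wrist")
for z in(0,.01,.02): print(plane(p,(254.4,140.4),z))
E
```

```text
[0.43545075 0.14337508 0.        ]
[0.43541963 0.14507083 0.01      ]
[0.43538851 0.14676659 0.02      ]
```

View pics/m.png

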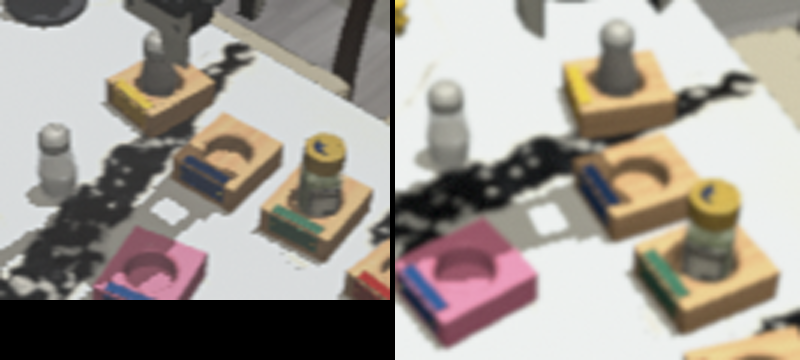

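```bash
python3 - <<'E'
from h import *
np.set_printoptions(precision=4,suppress=True)
S=viewer.camera_params("scene");D=viewer.camera_params("side");W=viewer.camera_params("wrist")
c=tri((S,(233,191.7)),(D,(241.7,203.3)),(W,(254.2,173.4)));print("cap c",c,[proj(q,c) for q in(S,D,W)])
c=tri((S,(233,191.7)),(D,(241.7,203.3)));print("cap c SD",c,[proj(q,c) for q in(S,D,W)])
b=np.array([.434,.122,0]);
for q,n in((S,"S"),(D,"D"),(W,"W")):
    v=b-q["T"][:3,3];v[2]=0;v/=np.linalg.norm(v);print(n,"base front edge",proj(q,b-.022*v),"top",proj(q,b+[0,0,.09]))
print("blue SD",plane(S,(291.3,195.7),.034),plane(D,(306.7,229),.034))
E
```

```text
cap c [0.4365 0.1269 0.0705] [array([233.0257, 191.4949]), array([241.078 , 203.5909]), array([255.8624, 173.7352])]
cap c SD [0.4386 0.1293 0.0679] [array([232.9921, 191.3997]), array([241.604 , 203.6283]), array([258.3363, 170.2252])]
S base front edge [234.3555 213.5936] top [233.4019 188.043 ]
D base front edge [242.1513 229.4014] top [240.4285 199.3152]
W base front edge [253.0817 139.7967] top [252.9574 185.9471]
blue SD [0.5768 0.0067 0.034 ] [0.5801 0.0082 0.034 ]
```

Request:
step_arm:
  increments:
    - {"delta_pos":[0.5,0,5],"dr":[0,0,0],"fingers":-1}
    - {"delta_pos":[0.5,0,10],"dr":[0,0,0],"fingers":-1}
    - {"delta_pos":[0.5,0,14],"dr":[0,0,0],"fingers":-1}
    - {"delta_pos":[0.5,0,16.7],"dr":[0,0,0],"fingers":-1}
    - {"delta_pos":[0.5,0,16.7],"dr":[0,0,0],"fingers":-1}
  newtons: 12

```text
time: 1.45
tool_pos: [0.4346, 0.1239, 0.0282]
tool_rot: [-3.138, 0.001, 1.569]
contact_force: [0.7, 0.0, 0.7]
opening: 0.0918
grip_force: 0.0
```

Request:
step_arm:
  increments:
    - {"delta_pos":[0,0,0],"dr":[0,0,0],"fingers":0.2}
    - {"delta_pos":[0,0,0],"dr":[0,0,0],"fingers":0.6}
    - {"delta_pos":[0,0,0],"dr":[0,0,0],"fingers":1}
    - {"delta_pos":[0,0,0],"dr":[0,0,0],"fingers":1}
    - {"delta_pos":[0,0,0],"dr":[0,0,0],"fingers":1}

```text
time: 2.08
tool_pos: [0.4351, 0.1251, 0.0299]
tool_rot: [3.141, -0.0, 1.571]
contact_force: [-0.3, -1.0, 0.5]
opening: 0.0464
grip_force: 0.0
```

Request:
step_arm:
  increments:
    - {"delta_pos":[0,0,0],"dr":[0,0,0],"fingers":1}
    - {"delta_pos":[0,0,0],"dr":[0,0,0],"fingers":1}
    - {"delta_pos":[0,0,0],"dr":[0,0,0],"fingers":1}
    - {"delta_pos":[0,0,0],"dr":[0,0,0],"fingers":1}
    - {"delta_pos":[0,0,-1],"dr":[0,0,0],"fingers":1}

```text
time: 2.7
tool_pos: [0.434, 0.1249, 0.0394]
tool_rot: [-3.139, 0.0, 1.571]
contact_force: [0.4, 0.6, -1.6]
opening: 0.041
grip_force: 11.9
```

Request:
step_arm:
  increments:
    - {"delta_pos":[0,0,-6],"dr":[0,0,0],"fingers":1}
    - {"delta_pos":[-4,5,-6],"dr":[0,0,0],"fingers":1}
    - {"delta_pos":[-8,10,-6],"dr":[0,0,0],"fingers":1}
    - {"delta_pos":[-11.5,14.3,-6],"dr":[0,0,0],"fingers":1}
    - {"delta_pos":[-11.5,14.3,-6],"dr":[0,0,0],"fingers":1}

```text
time: 3.32
tool_pos: [0.5803, 0.0071, 0.0997]
tool_rot: [3.14, 0.001, 1.567]
contact_force: [-0.5, 0.4, -0.9]
opening: 0.041
grip_force: 11.8
```

```bash
python3 - <<'E'
from h import *
t,r,s=tool();p=viewer.camera_params("wrist");im=viewer.read_camera("wrist")
import pickle;pickle.dump((p,im),open("w2.pkl","wb"))
print(t,s["tool_rot"],s["opening"],p["T"][:3,3])
print("TCP axis at z .07,.034:",proj(p,[*t[:2],.07]),proj(p,[*t[:2],.034]))
a=cv2.resize(im[60:330,130:390,::-1],None,fx=2.2,fy=2.2,interpolation=cv2.INTER_CUBIC);cv2.imwrite("pics/w2.png",a)
E
```

```text
[0.5802991  0.00714059 0.09971494] [3.13996803e+00 6.28976918e-04 1.56716654e+00] 0.04102708578910737 [0.57889736 0.09126685 0.25740629]
TCP axis at z .07,.034: [256.14015958 228.47996182] [255.70290362 207.00959985]
```

View pics/w2.png

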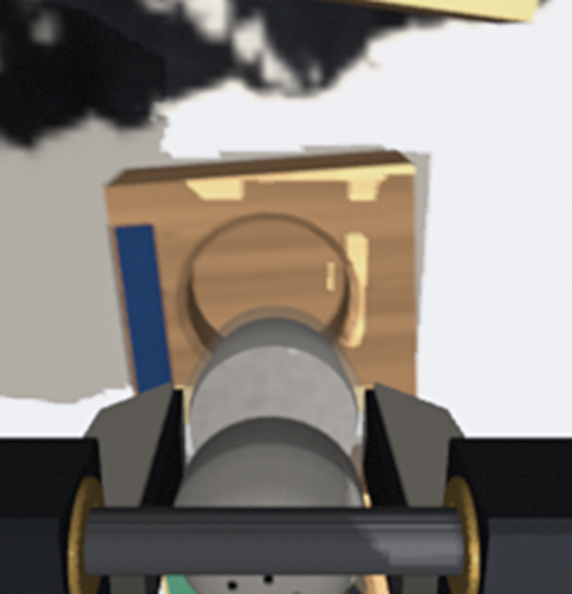

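```bash
python3 - <<'E'
from h import *
import pickle;p,im=pickle.load(open("w2.pkl","rb"));t,r,s=tool()
for uv,z in(((252.9,156.4),.034),((252.9,192),.034),((254,198.6),.07),((215.5,190),.034),((290.5,190),.034),((178.5,143),.034),((318,135),.034)): print(uv,z,plane(p,uv,z).round(4))
print(t,s["tool_rot"])
E
```

```text
(252.9, 156.4) 0.034 [0.5785 0.0427 0.034 ]
(252.9, 192) 0.034 [0.5784 0.0181 0.034 ]
(254, 198.6) 0.07 [0.5791 0.0259 0.07  ]
(215.5, 190) 0.034 [0.553  0.0196 0.034 ]
(290.5, 190) 0.034 [0.604  0.0194 0.034 ]
(178.5, 143) 0.034 [0.5302 0.0518 0.034 ]
(318, 135) 0.034 [0.6207 0.0566 0.034 ]
[0.57814137 0.00881067 0.09932672] [-3.14038057e+00 -1.83961105e-04  1.56844101e+00]
```

Well mouth near edge at (253,156), shaker base near edge at (254,199): the shaker has to go about 10 mm in +y. I'll shift, lower, and look again.

Request:
step_arm:
  increments:
    - {"delta_pos":[0.9,0,0],"dr":[0,0,0],"fingers":1}
    - {"delta_pos":[0.9,0,1.2],"dr":[0,0,0],"fingers":1}
    - {"delta_pos":[0.9,0,2.6],"dr":[0,0,0],"fingers":1}
    - {"delta_pos":[0.9,0,2.6],"dr":[0,0,0],"fingers":1}
    - {"delta_pos":[0.9,0,2.6],"dr":[0,0,0],"fingers":1}

```text
time: 4.0
tool_pos: [0.578, 0.0191, 0.0736]
tool_rot: [-3.141, 0.0, 1.571]
contact_force: [0.3, 0.1, -1.0]
opening: 0.0411
grip_force: 11.8
```

```bash
python3 - <<'E'
from h import *
t,r,s=tool();p=viewer.camera_params("wrist");im=viewer.read_camera("wrist")
sc=viewer.read_camera("scene");sd=viewer.read_camera("side")
import pickle;pickle.dump((p,im),open("w3.pkl","wb"))
print(t,s["tool_rot"],s["opening"],p["T"][:3,3])
f=lambda x,k:cv2.resize(x[:,:,::-1],None,fx=k,fy=k,interpolation=cv2.INTER_CUBIC)
c=np.zeros((600,800,3),np.uint8)
a=f(im[60:330,150:360],2.2);c[:594,:462]=a
b=f(sc[150:225,250:333],4);c[:300,465:797]=b
b=f(sd[180:255,270:353],4);c[300:,465:797]=b
cv2.imwrite("pics/w3.png",c)
E
```

```text
[0.5779884  0.01908826 0.07361766] [-3.14141668e+00  1.60899658e-06  1.57091822e+00] 0.04112986829558946 [0.57656451 0.10310955 0.23138083]
```

View pics/w3.png

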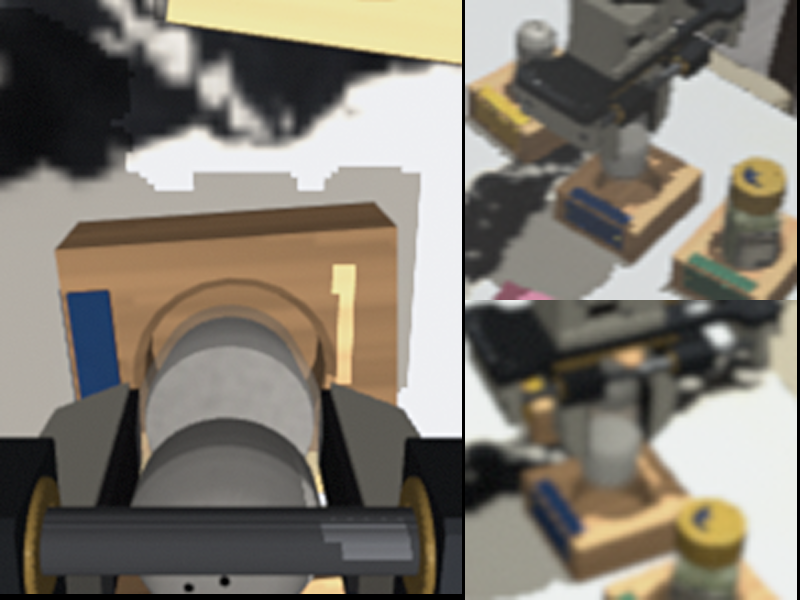

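```bash
python3 - <<'E'
from h import *
import pickle;p,im=pickle.load(open("w3.pkl","rb"));t,r,s=tool()
g=lambda x,y,z:plane(p,(150+x/2.2,60+y/2.2),z).round(4)
print("mouth",g(235,278,.034),g(135,360,.034),g(335,360,.034),"base",g(234.5,308,.044),g(143,385,.044),g(326,385,.044))
print("block near corners",g(58,250,.034),g(397,226,.034));print(t)
E
```

```text
mouth [0.5784 0.0421 0.034 ] [0.5503 0.018  0.034 ] [0.6066 0.0179 0.034 ] base [0.5782 0.037  0.044 ] [0.5535 0.0149 0.044 ] [0.603  0.0149 0.044 ]
block near corners [0.5308 0.05   0.034 ] [0.6214 0.0566 0.034 ]
[0.57829294 0.01893769 0.07410395]
```

Shaker base (near edge at crop (234,308)) lies almost concentric with the mouth (near edge (235,278)); 1 mm correction, then lower.

Request:
step_arm:
  increments:
    - {"delta_pos":[-0.1,0,0.8],"dr":[0,0,0],"fingers":1}
    - {"delta_pos":[-0.1,0,1.6],"dr":[0,0,0],"fingers":1}
    - {"delta_pos":[-0.1,0,2.4],"dr":[0,0,0],"fingers":1}
    - {"delta_pos":[-0.1,0,3.1],"dr":[0,0,0],"fingers":1}
    - {"delta_pos":[-0.1,0,3.1],"dr":[0,0,0],"fingers":1}

```text
time: 4.78
tool_pos: [0.578, 0.0179, 0.0422]
tool_rot: [-3.141, 0.0, 1.571]
contact_force: [0.4, -0.3, -1.1]
opening: 0.0414
grip_force: 11.8
```

Request:
step_arm:
  increments:
    - {"delta_pos":[0,0,0.2],"dr":[0,0,0],"fingers":1}
    - {"delta_pos":[0,0,0.2],"dr":[0,0,0],"fingers":1}
    - {"delta_pos":[0,0,0.2],"dr":[0,0,0],"fingers":0}
    - {"delta_pos":[0,0,0.2],"dr":[0,0,0],"fingers":-1}
    - {"delta_pos":[0,0,0.2],"dr":[0,0,0],"fingers":-1}

```text
time: 5.4
tool_pos: [0.5779, 0.0183, 0.0407]
tool_rot: [-3.142, -0.0, 1.571]
contact_force: [0.0, -0.3, -0.0]
opening: 0.0614
grip_force: 0.0
```

Request:
step_arm:
  increments:
    - {"delta_pos":[0,0,0],"dr":[0,0,0],"fingers":-1}
    - {"delta_pos":[0,0,0],"dr":[0,0,0],"fingers":-1}
    - {"delta_pos":[0,0,-5],"dr":[0,0,0],"fingers":-1}
    - {"delta_pos":[0,0,-10],"dr":[0,0,0],"fingers":-1}
    - {"delta_pos":[0,0,-15],"dr":[0,0,0],"fingers":-1}

```text
time: 6.02
tool_pos: [0.5778, 0.018, 0.1923]
tool_rot: [-3.142, -0.0, 1.571]
contact_force: [-0.2, 0.1, -0.5]
opening: 0.0916
grip_force: 0.0
```

Request:
step_arm:
  increments:
    - {"delta_pos":[-4,0,0],"dr":[0,0,0],"fingers":-1}
    - {"delta_pos":[-8,0.8,0],"dr":[0,0,0],"fingers":-1}
    - {"delta_pos":[-8,0.8,0],"dr":[0,0,0],"fingers":-1}
    - {"delta_pos":[-8,0.8,0],"dr":[0,0,0],"fingers":-1}
    - {"delta_pos":[-8,0.8,0],"dr":[0,0,0],"fingers":-1}

```text
time: 6.65
tool_pos: [0.5858, -0.0609, 0.1907]
tool_rot: [-3.141, -0.0, 1.572]
contact_force: [0.0, -0.0, 0.2]
opening: 0.0916
grip_force: 0.0
```

```bash
python3 - <<'E'
from h import *
t,r,s=tool();p=viewer.camera_params("wrist");im=viewer.read_camera("wrist")
import pickle;pickle.dump((p,im),open("w4.pkl","wb"))
print(t,s["tool_rot"],s["opening"],p["T"][:3,3])
cv2.imwrite("pics/w4.png",cv2.resize(im[:300,:,::-1],None,fx=1.5,fy=1.5,interpolation=cv2.INTER_CUBIC))
E
```

```text
[ 0.58584012 -0.06093174  0.19065602] [-3.14132414e+00 -3.51093702e-04  1.57188337e+00] 0.0916014821605663 [0.58435167 0.02303799 0.34844503]
```

View pics/w4.png

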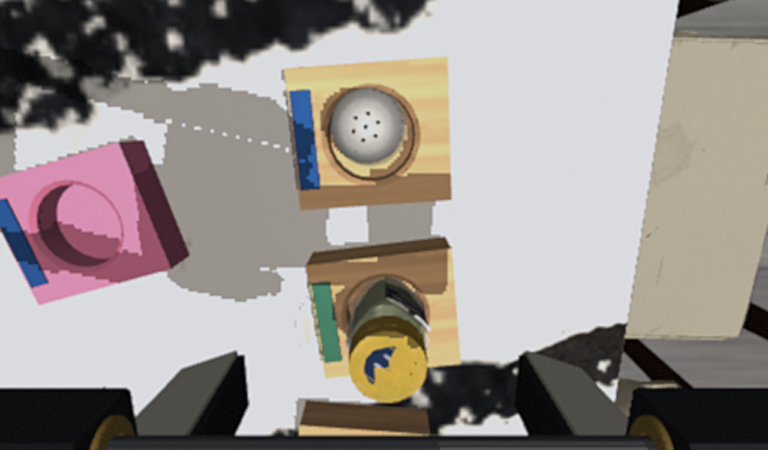

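The white shaker sits in the blue well (cap (366,125), mouth (370,133) in the 1.5x view); the jar's gold cap is at (388,368), its well's near edge at (385,277).

```bash
python3 - <<'E'
from h import *
import pickle;p,im=pickle.load(open("w4.pkl","rb"));t,r,s=tool()
h=cv2.cvtColor(im,cv2.COLOR_RGB2HSV);m=cv2.inRange(h,(18,120,100),(32,255,255));m[:205]=0
m[:, :225]=0;m[:,295:]=0
c=max(cv2.findContours(m,0,2)[0],key=cv2.contourArea);print("gold",cv2.boundingRect(c),cv2.fitEllipse(cv2.convexHull(c)))
print("cap c",plane(p,(258.7,245.3),.106),"green mouth near",plane(p,(257,184.5),.034))
print("green near corners",plane(p,(206,176),.034),plane(p,(299,165),.034))
print("blue mouth",plane(p,(247,89),.034),"cap",plane(p,(244,83.5),.1))
E
```

```text
gold (232, 221, 53, 48) ((258.287353515625, 243.91148376464844), (47.429954528808594, 52.67932891845703), 96.53246307373047)
cap c [ 0.58825992 -0.099742    0.106     ] green mouth near [ 0.58748362 -0.07215854  0.034     ]
green near corners [ 0.53934623 -0.06381113  0.034     ] [ 0.62664148 -0.0531128   0.034     ]
blue mouth [0.57845411 0.01489372 0.034     ] cap [0.57765314 0.02022007 0.1       ]
```

Request:
step_arm:
  increments:
    - {"delta_pos":[-4,0.2,3],"dr":[0,0,0],"fingers":-1}
    - {"delta_pos":[-4,0.2,6],"dr":[0,0,0],"fingers":-1}
    - {"delta_pos":[-4,0.2,10],"dr":[0,0,0],"fingers":-1}
    - {"delta_pos":[-4,0.2,13.6],"dr":[0,0,0],"fingers":-1}
    - {"delta_pos":[-4,0.2,13.6],"dr":[0,0,0],"fingers":-1}
  newtons: 20

```text
time: 7.32
tool_pos: [0.5861, -0.1007, 0.0523]
tool_rot: [-3.136, -0.002, 1.572]
contact_force: [0.2, -1.0, 0.2]
opening: 0.0918
grip_force: 0.0
```

Request:
step_arm:
  increments:
    - {"delta_pos":[0,0,0],"dr":[0,0,0],"fingers":0.2}
    - {"delta_pos":[0,0,0],"dr":[0,0,0],"fingers":0.6}
    - {"delta_pos":[0,0,0],"dr":[0,0,0],"fingers":1}
    - {"delta_pos":[0,0,0],"dr":[0,0,0],"fingers":1}
    - {"delta_pos":[0,0,0],"dr":[0,0,0],"fingers":1}

```text
time: 7.95
tool_pos: [0.5882, -0.1021, 0.0551]
tool_rot: [3.141, 0.0, 1.571]
contact_force: [0.2, -1.0, 1.5]
opening: 0.0475
grip_force: 20.0
```

Request:
step_arm:
  increments:
    - {"delta_pos":[0,0,0],"dr":[0,0,0],"fingers":1}
    - {"delta_pos":[0,0,0],"dr":[0,0,0],"fingers":1}
    - {"delta_pos":[0,0,0],"dr":[0,0,0],"fingers":1}
    - {"delta_pos":[0,0,0],"dr":[0,0,0],"fingers":1}
    - {"delta_pos":[0,0,0],"dr":[0,0,0],"fingers":1}

```text
time: 8.57
tool_pos: [0.5883, -0.102, 0.055]
tool_rot: [3.141, 0.0, 1.571]
contact_force: [0.1, -0.0, 4.4]
opening: 0.0477
grip_force: 20.0
```

Request:
step_arm:
  increments:
    - {"delta_pos":[0,0,-1],"dr":[0,0,0],"fingers":1}
    - {"delta_pos":[0,0,-2.5],"dr":[0,0,0],"fingers":1}
    - {"delta_pos":[0,0,-4],"dr":[0,0,0],"fingers":1}
    - {"delta_pos":[0,0,-5],"dr":[0,0,0],"fingers":1}
    - {"delta_pos":[0,0,-5],"dr":[0,0,0],"fingers":1}

```text
time: 9.2
tool_pos: [0.5886, -0.1022, 0.106]
tool_rot: [3.139, 0.001, 1.571]
contact_force: [-0.7, -0.5, -0.8]
opening: 0.0475
grip_force: 20.0
```

Request:
step_arm:
  increments:
    - {"delta_pos":[0,0,-5],"dr":[0,0,0],"fingers":1}
    - {"delta_pos":[0,0,-10],"dr":[0,0,0],"fingers":1}
    - {"delta_pos":[2,0,-15],"dr":[0,0,0],"fingers":1}
    - {"delta_pos":[6,-1,-19],"dr":[0,0,0],"fingers":1}
    - {"delta_pos":[11,-1,-19.5],"dr":[0,0,0],"fingers":1}

```text
time: 9.82
tool_pos: [0.5786, 0.0083, 0.3029]
tool_rot: [3.136, 0.001, 1.569]
contact_force: [0.2, 0.3, -0.9]
opening: 0.0477
grip_force: 20.0
```

Request:
step_arm:
  increments:
    - {"delta_pos":[5,-1,0],"dr":[0,0,0],"fingers":1}
    - {"delta_pos":[10,-2,0],"dr":[0,0,0],"fingers":1}
    - {"delta_pos":[15,-2,0],"dr":[0,0,0],"fingers":1}
    - {"delta_pos":[20,-2,0],"dr":[0,0,0],"fingers":1}
    - {"delta_pos":[25,-2,0],"dr":[0,0,0],"fingers":1}

```text
time: 10.45
tool_pos: [0.5576, 0.2595, 0.2991]
tool_rot: [-3.141, 0.0, 1.571]
contact_force: [0.2, 0.2, -0.8]
opening: 0.0476
grip_force: 20.0
```

Request:
step_arm:
  increments:
    - {"delta_pos":[3,0,0],"dr":[0,0,0],"fingers":1}
    - {"delta_pos":[3,0,0],"dr":[0,0,0],"fingers":1}
    - {"delta_pos":[3,0,0],"dr":[0,0,0],"fingers":1}
    - {"delta_pos":[3,0,0],"dr":[0,0,0],"fingers":1}
    - {"delta_pos":[3,0,0],"dr":[0,0,0],"fingers":1}

```text
time: 11.08
tool_pos: [0.5583, 0.2871, 0.3]
tool_rot: [3.141, 0.0, 1.569]
contact_force: [0.5, -0.0, -0.4]
opening: 0.0478
grip_force: 20.0
```

```bash
python3 - <<'E'
from h import *
t,r,s=tool();p=viewer.camera_params("wrist");im=viewer.read_camera("wrist")
sc=viewer.read_camera("scene");sd=viewer.read_camera("side")
import pickle;pickle.dump((p,im,sc,sd),open("w5.pkl","wb"))
print(t,s["tool_rot"],s["opening"],s["grip_force"],p["T"].round(4))
S=viewer.camera_params("scene");D=viewer.camera_params("side")
print([proj(q,t) for q in(S,D,p)],[proj(q,[.64,.35,.1]) for q in (S,D,p)])
us,vs=proj(S,t).astype(int);ud,vd=proj(D,t).astype(int)
f=lambda x,k:cv2.resize(x[:,:,::-1],None,fx=k,fy=k,interpolation=cv2.INTER_CUBIC)
c=np.zeros((600,800,3),np.uint8)
a=f(im[0:300,:],1.02);c[:a.shape[0],:a.shape[1]]=a
def put(img,u,v,x0,y0,w,h):
    u=min(max(u,w//2),512-w//2);v=min(max(v,h//2),384-h//2);q=f(img[v-h//2:v+h//2,u-w//2:u+w//2],3);c[y0:y0+q.shape[0],x0:x0+q.shape[1]]=q;print("crop",x0,y0,u-w//2,v-h//2)
put(sc,us,vs+10,524,0,92,100);put(sd,ud,vd+10,524,300,92,100)
a=f(sc[85:175,190:290],3);c[310:580,0:300]=a
cv2.imwrite("pics/w5.png",c)
E
```

```text
[0.55825422 0.28705156 0.29996002] [3.14127482e+00 4.26044766e-05 1.56943162e+00] 0.047763291460331335 19.9865302228136 [[ 1.000e+00 -2.000e-03  6.000e-04  5.569e-01]
 [-1.700e-03 -9.505e-01 -3.107e-01  3.711e-01]
 [ 1.200e-03  3.107e-01 -9.505e-01  4.577e-01]
 [ 0.000e+00  0.000e+00  0.000e+00  1.000e+00]]
[array([222.27259292,  92.73011414]), array([262.5886869 ,  93.52415608]), array([256.57594422, 252.48569721])] [array([229.07731049, 126.45362155]), array([280.81912527, 140.15536934]), array([336.42175718, 100.98628164])]
crop 524 0 176 52
crop 524 300 216 53
```

View pics/w5.png

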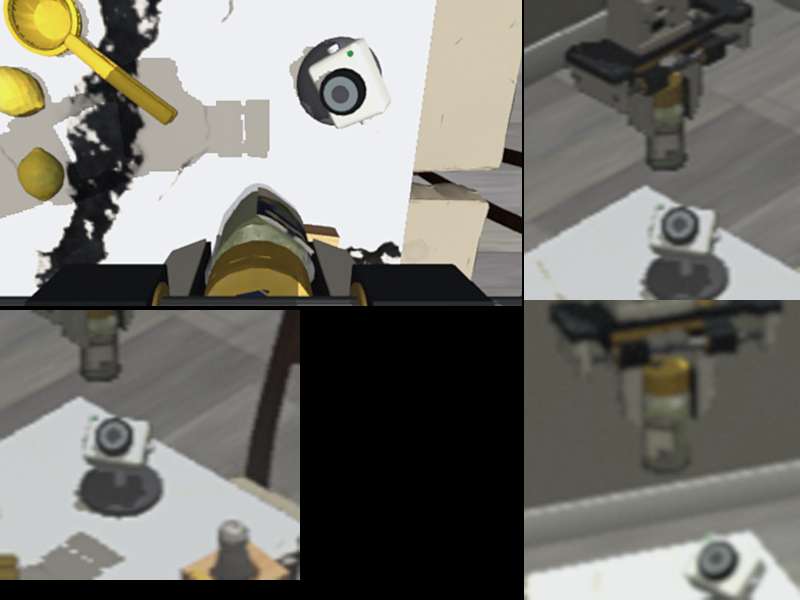

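The jar is held upright, underside visible in both side views. The reader's lens is at wrist (336,90), scene (228,127) and side (281,140); its head is turned about 25–30°.

```bash
python3 - <<'E'
from h import *
import pickle;np.set_printoptions(precision=4,suppress=True)
p,im,sc,sd=pickle.load(open("w5.pkl","rb"));S=viewer.camera_params("scene");D=viewer.camera_params("side")
g=cv2.cvtColor(im,cv2.COLOR_RGB2GRAY)
# barrel: dark blob around the lens
roi=np.zeros_like(g);cv2.circle(roi,(336,90),24,255,-1)
for th in(45,60,80):
    m=cv2.bitwise_and(cv2.inRange(g,0,th),roi);c=max(cv2.findContours(m,0,2)[0],key=cv2.contourArea);print("lens",th,cv2.fitEllipse(cv2.convexHull(c)))
W=p
for lw in((336.3,90.2),):
    for o in([(S,(228,127.3)),(D,(280.7,139.7)),(W,lw)],[(S,(228,127.3)),(D,(280.7,139.7))]): print("lens tri",tri(*o))
    print("lens plane",plane(W,lw,.099),plane(S,(228,127.3),.099),plane(D,(280.7,139.7),.099))
print("foot",plane(W,(333,78.4),.01),plane(S,(230,144.3),.01))
ls=cv2.createLineSegmentDetector().detect(g[20:140,280:410])[0][:,0]+[280,20,280,20]
for l in ls:
    if np.hypot(l[2]-l[0],l[3]-l[1])>14:
        a,b=plane(W,l[:2],.1),plane(W,l[2:],.1);d=b-a;print(l.round(0),"len",round(np.hypot(*d[:2])*1000),"ang",round(np.degrees(np.arctan2(d[1],d[0]))%180,1))
E
```

```text
lens 45 ((335.3899841308594, 89.66944122314453), (43.61220932006836, 45.94833755493164), 45.213104248046875)
lens 60 ((335.2746276855469, 89.73627471923828), (44.03265380859375, 46.37837219238281), 44.24514389038086)
lens 80 ((335.268310546875, 89.77461242675781), (44.289608001708984, 46.831905364990234), 44.68787384033203)
lens tri [0.6421 0.3594 0.0932]
lens tri [0.6415 0.3568 0.095 ]
lens plane [0.6394 0.3604 0.099 ] [0.6348 0.3502 0.099 ] [0.6413 0.3542 0.099 ]
foot [0.6547 0.3717 0.01  ] [0.6502 0.3599 0.01  ]
[358.  79. 358.  96.] len 16 ang 97.2
[344.  66. 358.  79.] len 19 ang 140.4
[312.  74. 337.  65.] len 25 ang 19.2
[359.  96. 345. 112.] len 19 ang 51.7
[345. 111. 329. 113.] len 16 ang 6.9
[297. 108. 289.  88.] len 21 ang 114.7
[303.  48. 315.  40.] len 13 ang 32.9
[323. 124. 299. 111.] len 28 ang 152.5
[316.  40. 336.  35.] len 19 ang 12.7
[337.  36. 356.  37.] len 18 ang 175.4
[363.  44. 375.  70.] len 27 ang 120.8
[289.  89. 291.  72.] len 17 ang 84.8
[302.  69. 311.  89.] len 21 ang 117.1
[355.  37. 301.  67.] len 57 ang 27.6
[373.  75. 361.  46.] len 30 ang 119.5
[321. 110. 331. 125.] len 18 ang 128.7
[292.  61. 303.  47.] len 16 ang 52.4
[350. 121. 331. 127.] len 20 ang 17.8
[333. 123. 374. 108.] len 43 ang 20.9
[378.  83. 383.  99.] len 17 ang 115.5
```

```bash
python3 - <<'E'
from h import *
import pickle;np.set_printoptions(precision=4,suppress=True)
p,im,sc,sd=pickle.load(open("w5.pkl","rb"));S=viewer.camera_params("scene");D=viewer.camera_params("side")
b=np.array([.5583,.287,.255])
print("pred bottom",proj(S,b),proj(D,b),"seen (223.7,105.3),(263.7,106)")
print("tri bottom",tri((S,(223.7,105.3)),(D,(263.7,106))),plane(S,(223.7,105.3),.255),plane(D,(263.7,106),.255))
print("wrist near edge->centre",plane(p,(257,184.3),.255)-[0,.021,0])
for n,q in(("S",S),("D",D)):
    for X in([.64,.352,.0],[.64,.36,0]): pass
# symmetric dark barrel in scene and side
for n,q,img,c0 in(("S",S,sc,(228,127)),("D",D,sd,(281,140))):
    g=cv2.cvtColor(img,cv2.COLOR_RGB2GRAY);roi=np.zeros_like(g);cv2.circle(roi,c0,9,255,-1)
    for th in (70,90,110):
        m=cv2.bitwise_and(cv2.inRange(g,0,th),roi);c=max(cv2.findContours(m,0,2)[0],key=cv2.contourArea)
        e=cv2.fitEllipse(cv2.convexHull(c));print(n,th,np.round(e[0],1),np.round(e[1],1),plane(q,e[0],.099))
E
```

```text
pred bottom [222.9174 105.1963] [262.7818 108.6125] seen (223.7,105.3),(263.7,106)
tri bottom [0.5576 0.2815 0.2618] [0.5596 0.2848 0.255 ] [0.566 0.301 0.255]
wrist near edge->centre [0.5589 0.2887 0.255 ]
S 70 [228.3 128.3] [ 8.2 11.6] [0.6312 0.3451 0.099 ]
S 90 [227.6 127.1] [11.6 12.3] [0.6346 0.3521 0.099 ]
S 110 [227.8 126. ] [11.5 16.4] [0.6397 0.3563 0.099 ]
D 70 [280.4 141.8] [7.1 9.9] [0.6357 0.3426 0.099 ]
D 90 [280.6 141. ] [ 9.  12.2] [0.638 0.347 0.099]
D 110 [280.5 140.2] [10.6 13.3] [0.6394 0.3516 0.099 ]
```

```bash
cat > goal.py <<'E'
from h import *
def goal(L,psi,d):
    ps=np.radians(psi);n=np.array([-np.sin(.61)*np.cos(ps),-np.sin(.61)*np.sin(ps),np.cos(.61)])
    z0=R.from_euler("xyz",[np.pi,0,np.pi/2])
    a=np.cross([0,0,-1],-n);a/=np.linalg.norm(a)
    return np.array(L)+d*n, R.from_rotvec(.61*a)*z0, n
E
python3 - <<'E'
from goal import *
P,Q,n=goal([.638,.356,.099],27.5,.19)
print(P,n,Q.apply([0,0,1]),delta(P,Q))
E
```

```text
[0.54145347 0.30574106 0.25473312] [-0.50813964 -0.26452076  0.81964802] [ 0.50813964  0.26452076 -0.81964802] (array([ 1.82, -1.67,  4.52]), array([-31. ,  16.1,  -0. ]))
```

Request:
step_arm:
  increments:
    - {"delta_pos":[0.5,-0.5,0],"dr":[-8,4,0],"fingers":1}
    - {"delta_pos":[1,-1,1],"dr":[-16,8,0],"fingers":1}
    - {"delta_pos":[1.8,-1.7,2.5],"dr":[-24,12.3,0],"fingers":1}
    - {"delta_pos":[1.8,-1.7,4.5],"dr":[-31,16.1,0],"fingers":1}
    - {"delta_pos":[1.8,-1.7,4.5],"dr":[-31,16.1,0],"fingers":1}

```text
time: 11.85
tool_pos: [0.5363, 0.3042, 0.25]
tool_rot: [2.598, -0.264, 1.644]
contact_force: [-0.1, -0.8, -0.3]
opening: 0.0475
grip_force: 20.0
```

Request:
step_arm:
  increments:
    - {"delta_pos":[0,0,0],"dr":[0,0,0],"fingers":1}
    - {"delta_pos":[0,0,0],"dr":[0,0,0],"fingers":1}
    - {"delta_pos":[0,0,0],"dr":[0,0,0],"fingers":1}
    - {"delta_pos":[0,0,0],"dr":[0,0,0],"fingers":1}
    - {"delta_pos":[0,0,0],"dr":[0,0,0],"fingers":1}

```text
time: 12.48
tool_pos: [0.5412, 0.3061, 0.2548]
tool_rot: [2.587, -0.267, 1.647]
contact_force: [-0.6, 0.1, -1.1]
opening: 0.0477
grip_force: 20.0
```

```bash
python3 - <<'E'
from goal import *
import pickle;np.set_printoptions(precision=4,suppress=True)
t,r,s=tool();p=viewer.camera_params("wrist");im=viewer.read_camera("wrist");p0=pickle.load(open("w5.pkl","rb"))[0]
cv2.imwrite("pics/w6.png",im[:,:,::-1]);pickle.dump((p,im),open("w6.pkl","wb"))
print(t,r.apply([0,0,1]),s["qpos"],s["opening"],s["grip_force"])
u=proj(p,[.638,.356,.099]);print("lens expected",u,"foot",proj(p,[.652,.366,.01]))
g=cv2.cvtColor(im,cv2.COLOR_RGB2GRAY)
for th in (45,60):
    m=cv2.inRange(g,0,th)
    for c in cv2.findContours(m,0,2)[0]:
        if 300<cv2.contourArea(c)<9000: print(th,cv2.contourArea(c),cv2.boundingRect(c),np.round(np.hstack(cv2.fitEllipse(cv2.convexHull(c))),1))
E
```

```text
[0.5412 0.3061 0.2548] [ 0.5081  0.2639 -0.8198] [0.3549 0.2154 1.7893 0.1394 0.5351 0.257 ] 0.04773496511398532 19.986685740295798
lens expected [255.1517 164.7506] foot [228.2754 160.8465]
45 711.5 (369, 316, 114, 33) [442.9 336.7  34.2 148.5  81.6]
45 1354.0 (160, 197, 191, 97) [254.  326.4 191.2 247.  172.8]
45 335.5 (233, 140, 42, 41) [253.3 160.9  41.5  42.   13.9]
45 1808.5 (0, 0, 37, 91) [ 15.2  39.3  41.8  98.5 178.8]
60 388.0 (233, 140, 42, 41) [253.3 160.8  42.   42.3   0.1]
60 1946.5 (190, 123, 49, 74) [216.9 159.4  52.5  73.  172.3]
60 1967.5 (0, 0, 39, 92) [15.2 40.  45.2 99.8  0.9]
```

```bash
python3 - <<'E'
from goal import *
import pickle;np.set_printoptions(precision=4,suppress=True)
p0=pickle.load(open("w5.pkl","rb"))[0];p,im=pickle.load(open("w6.pkl","rb"))
S=viewer.camera_params("scene");D=viewer.camera_params("side")
print(plane(p,(253.3,160.9),.099),plane(p0,(335.3,89.7),.099),tri((p,(253.3,160.9)),(p0,(335.3,89.7))),tri((p,(253.3,160.9)),(p0,(335.3,89.7)),(S,(227.8,127)),(D,(280.6,140.2))))
# square edges of the head -> yaw, seen nearly face-on
n=goal([0,0,0],27.5,0)[2];L=np.array([.64,.357,.099])
def face(uv):
    o,d=ray(p,uv);return o+d*(n@(L-.008*n-o))/(n@d)
y=np.cross(n,[0,0,1.]);y/=-np.linalg.norm(y);x=np.cross(y,n);print("y",y,"x",x)
g=cv2.cvtColor(im,cv2.COLOR_RGB2GRAY)
for l in cv2.createLineSegmentDetector().detect(g[100:220,180:320])[0][:,0]+[180,100,180,100]:
    a,b=face(l[:2]),face(l[2:]);d=b-a;k=np.linalg.norm(d)
    if k>.018: print(l.round(0),round(k*1000),"x %.3f y %.3f"%(d@x/k,d@y/k),"mid",((a+b)/2-L)@x,((a+b)/2-L)@y)
E
```

```text
[0.6361 0.3601 0.099 ] [0.6383 0.3608 0.099 ] [0.6398 0.3605 0.0928] [0.6415 0.3601 0.0922]
y [ 0.4617 -0.887  -0.    ] x [-0.727  -0.3785 -0.5729]
[228. 148. 252. 138.] 27 x -0.995 y 0.104 mid 0.005980518841699378 -0.026180076370012986
[268. 143. 276. 159.] 18 x 0.013 y 1.000 mid -0.019668544841939258 -0.0030629985889672937
[272. 217. 253. 208.] 23 x 0.579 y -0.815 mid 0.021077052468264645 0.05451686911614877
[216. 199. 194. 182.] 30 x 0.396 y -0.918 mid 0.06414196292759473 0.0023560096234978025
[207. 122. 232. 117.] 26 x -0.956 y 0.294 mid 0.013617242965120747 -0.056706937179508726
[195. 181. 188. 163.] 21 x -0.132 y -0.991 mid 0.06700850951951308 -0.022000336545886484
[318. 142. 316. 101.] 42 x -0.366 y -0.931 mid -0.07409206499983688 -0.009034976363571234
[241. 123. 258. 113.] 20 x -1.000 y -0.012 mid -0.014389166693066488 -0.04400884844402983
[187. 165. 191. 145.] 22 x -0.664 y -0.747 mid 0.05989728555388938 -0.03924156909092916
[249. 123. 214. 141.] 41 x 1.000 y -0.009 mid 0.008867694190197685 -0.03987391511283452
[217. 220. 227. 203.] 23 x -0.841 y -0.541 mid 0.059989991912609
[... 203 characters left out ...]
96. 294. 218.] 31 x -0.112 y 0.994 mid -0.006158267243192445 0.06122232613668141
[252. 190. 271. 196.] 22 x -0.681 y 0.732 mid 0.011146276518542804 0.03352541100440409
[292. 161. 288. 101.] 62 x -0.373 y -0.928 mid -0.0455748238619973 -0.012596741609351711
[296. 212. 293. 162.] 57 x -0.370 y -0.929 mid -0.023196907837368004 0.044060363028459316
[269. 206. 286. 218.] 24 x -0.420 y 0.908 mid 0.00595559843833727 0.06128987880580892
[263. 117. 275. 138.] 25 x -0.057 y 0.998 mid -0.02771511157379599 -0.026642170646294278
[269. 184. 286. 176.] 20 x -0.999 y -0.043 mid -0.010741913647230365 0.028156609941860238
[279. 152. 263. 122.] 36 x 0.025 y -1.000 mid -0.025618847650247207 -0.01639277532294736
```

```bash
python3 - <<'E'
from goal import *
P,Q,n=goal([.638,.359,.098],27.5,.145)
print(P,delta(P,Q))
E
```

```text
[0.56431975 0.32064449 0.21684896] (array([ 0.23, -0.04,  4.68]), array([-0.,  0.,  0.]))
```

Request:
step_arm:
  increments:
    - {"delta_pos":[0.2,0,1],"dr":[0,0,0],"fingers":1}
    - {"delta_pos":[0.2,0,2],"dr":[0,0,0],"fingers":1}
    - {"delta_pos":[0.2,0,3],"dr":[0,0,0],"fingers":1}
    - {"delta_pos":[0.2,0,4],"dr":[0,0,0],"fingers":1}
    - {"delta_pos":[0.2,0,4.7],"dr":[0,0,0],"fingers":1}

```text
time: 13.15
tool_pos: [0.565, 0.3204, 0.2158]
tool_rot: [2.588, -0.267, 1.647]
contact_force: [-1.0, 0.1, -0.5]
opening: 0.0476
grip_force: 20.0
```

Request:
step_arm:
  increments:
    - {"delta_pos":[0,0,0],"dr":[0,0,0],"fingers":1}
    - {"delta_pos":[0,0,0],"dr":[0,0,0],"fingers":1}
    - {"delta_pos":[0,0,0],"dr":[0,0,0],"fingers":1}
    - {"delta_pos":[0,0,0],"dr":[0,0,0],"fingers":1}
    - {"delta_pos":[0,0,0],"dr":[0,0,0],"fingers":1}

```text
time: 13.78
tool_pos: [0.5647, 0.3203, 0.2169]
tool_rot: [2.586, -0.267, 1.647]
contact_force: [0.0, -0.7, -1.1]
opening: 0.0474
grip_force: 20.0
```

```bash
python3 - <<'E'
from goal import *
import pickle;np.set_printoptions(precision=4,suppress=True)
t,r,s=tool();p=viewer.camera_params("wrist");im=viewer.read_camera("wrist");pickle.dump((p,im),open("w7.pkl","wb"))
print(t,r.apply([0,0,1]),s["opening"],s["grip_force"],s["time"])
P,Q,n=goal([.638,.359,.098],27.5,.145);b=t-.045*n*1
print("expected lens px",proj(p,[.638,.359,.098]),"jar base centre px",proj(p,t-.045*n),"near edge",proj(p,t-.045*n+.021*r.apply([1,0,0])))
g=cv2.cvtColor(im,cv2.COLOR_RGB2GRAY)
for th in (45,60):
    m=cv2.inRange(g,0,th)
    for c in cv2.findContours(m,0,2)[0]:
        if 200<cv2.contourArea(c)<9000: print(th,cv2.contourArea(c),cv2.boundingRect(c),np.round(np.hstack(cv2.fitEllipse(cv2.convexHull(c))),1))
E
```

```text
[0.5647 0.3203 0.2169] [ 0.5084  0.264  -0.8196] 0.04736790666208515 19.98679564363556 13.775
expected lens px [254.5494 175.7724] jar base centre px [255.653  218.1155] near edge [255.7152 186.5732]
45 771.5 (365, 316, 119, 41) [373.9 441.7 132.3 339.1  33.9]
45 4936.0 (337, 248, 175, 107) [426.6 321.1 153.5 207.8 111.1]
45 1357.5 (160, 197, 191, 97) [251.9 315.7 186.9 225.4 179.2]
45 417.5 (230, 151, 48, 40) [253.3 174.5  47.6  48.3   4.8]
60 476.5 (229, 150, 49, 44) [253.2 174.1  48.1  48.4 102.1]
60 2337.0 (183, 128, 49, 84) [209.9 169.   53.1  80.1 178.8]
```

```bash
python3 - <<'E'
from goal import *
import pickle
a=pickle.load(open("w5.pkl","rb"))[1];b=pickle.load(open("w7.pkl","rb"))[1];c=pickle.load(open("w6.pkl","rb"))[1]
# gold cap patch of the jar: shift between the pictures
f=lambda x:cv2.inRange(cv2.cvtColor(x,cv2.COLOR_RGB2HSV),(12,90,60),(32,255,255))[200:300,190:320]
for x in(a,c,b):
    m=cv2.moments(f(x),True);ys,xs=np.nonzero(f(x));print(m["m00"],m["m10"]/m["m00"]+190,m["m01"]/m["m00"]+200,ys.min()+200)
sc=viewer.read_camera("scene");cv2.imwrite("pics/s7.png",sc[:,:,::-1])
s=robot.observe();print(s["qvel"].round(3),s["grip_force"])
E
```

```text
4738.0 256.67264668636557 263.73870831574504 205
4476.0 253.40192135835568 265.8342269883825 205
4478.0 253.4209468512729 265.8463599821349 205
[ 0.002  0.001 -0.003 -0.001  0.001  0.002] 19.986804412328638
```

```bash
python3 -c "
from cell import robot
print(robot.hand_in())"
```

```text
the job is handed in; nothing more can be done
None
```

I handed the job in with the white shaker released in the blue-labelled holder. The spice jar is held still, cap away, about 100 mm from the lens and within a few mm of its axis by my measurements; the hand-in returned no verdict.

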